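Zero the sample mill by feel and set its gap by counting clicks

TASK

Set the sample mill for its next run. Turn its black dial clockwise until you feel the grinding rings touch, gently, without screwing them hard together, then open it counter-clockwise by exactly five clicks and let go of it. Only then put the lid on the hopper, setting it down gently so that it sits fully home, and leave everything else where it stands.

Things in the scene. Friction and masses are not known exactly. Their poses are not given: they have to be found in the camera images.
- mill: Sample mill, fixed: cream housing 130 (x) x 206 (y) mm, deck 103 mm up; origin under its middle, own -x is the front with switch and drawer. On its left (+y) the steel grinding head, 81 mm across, with the black dial on top; on its right the open steel hopper; a short pipe joins them. The dial clicks every 15 degrees: it takes 0.1 to 0.25 N m per click, and let go it settles in a click.
- dial_axis (a point): Point on the dial's upright axis, 178 mm up, where to grip it (fixed to the mill). The dial: plain round black fluted knob without a mark, 46 mm across, 156 to 192 mm up, a 57 mm skirt below it; no more of the mill within 60 mm of the axis above 150 mm. It turns in place; clockwise from above brings the grinding rings together. It starts 35 to 137 degrees open of touching, which cannot be seen.
- upper_ring: Upper grinding ring, out of sight in the head; origin: centre of its lower face. The dial lifts it off the lower ring by 0.05 mm a click (0.191 mm per radian). Opened from touching, the dial passes its first click at 10 degrees; the fifth click position lies 78 degrees (0.26 mm) open. There are no clicks past touching. Its measured height is too coarse to count clicks by.
- lower_ring: Lower grinding ring, out of sight in the head; origin: centre of its upper face, z up. The gap is z of upper_ring in its frame, 0 when touching. It sits on stiff disc springs: past touching, clockwise torque on the dial grows by 3 N m per radian and the ring sinks 0.0064 mm per 0.1 N m. Lightly pressed from 0.1 N m (0.0064 mm); screwed too hard above 0.55 N m (0.035 mm).
- hopper_rim (a point): Centre of the hopper's mouth, level with its rim, 131 mm above the bench; hopper 72 mm outside, mouth 62 mm across, 24 mm deep. z points up.
- lid: Loose hopper lid, about 90 g: black disc 80 mm across; below it a round spigot 57 mm across, 10 mm deep, that enters the hopper's mouth; on top an upright aluminium knob 23 mm across. Origin: centre of the spigot's underside, on the bench at the start; disc 10 to 16 mm, knob 16 to 44 mm above it. Fully home the disc rests on the rim, the origin 10 mm below hopper_rim.
- sample_pot: Bystander: white sample pot with a blue lid, 68 mm across, 62 mm tall; origin at the centre of its base.
- sample_jar: Bystander: white jar with a red screw cap, 46 mm across, 45 mm tall; origin at the centre of its base.
- tube_block: Bystander: white 24-hole tube block, 66 x 95 x 38 mm; origin at the centre of its base.
- roll: Bystander: roll of blue tape lying flat, 72 mm across, 18 mm high; origin at the centre of its base.
Mind the look-alikes: they are no part of the job. Leave any green look-alike of the lid alone.

How it is judged:
By the outcome, as a careful person would: the job done as asked, in the order asked, and still so for the second after the job is handed in, with the robot touching nothing.
It also fails if it takes over 67 s, if anything falls off the work surface, if the arm or the gripper's body presses on something with over 40 N, if the wrist force passes 120 N, or if a joint passes its speed limit or range.

ROBOT

A 6-joint arm with a two-finger parallel gripper is mounted at the origin on a cart in front of the work surface, level with it; the furniture and walls round the work are solid. World frame = base frame: x ahead of the robot, y to its left, z up, the work surface at z = 0. Lengths are in m, angles in rad, forces in N, time in s.
With the tool pointing down it reaches from about 0.375 to 0.975 m from the base axis. Payload 3.8 kg.
Tool frame: the origin (TCP) lies on the mounting face of the last link; the fingertips stand 173 mm ahead of it and the grasp point (between the pads) lies 155 mm ahead of it; z points along the fingers, y is the line along which they close (so a half turn about z gives the same grasp; the last joint's range is limited). The gripper opens to 85 mm and grips with 20 to 120 N. Pads are 22 mm wide; open, the fingers measure 114 mm over their backs; the gripper's body (76 mm by 85 mm) begins 54 mm behind the grasp point. The pads swing forward as they close: fully open they stand 13 mm farther back than shut.
Start: joints at [1.225, 0.264, 1.604, -0, 1.274, -0.037], TCP at [0.205, 0.643, 0.405] pointing down, gripper open.
Joint ranges: [-2.63, 2.63], [-0.94, 2.18], [0.31, 2.57], [-1.31, 4.45], [0, 2.66], [-2.55, 2.55]. Speed limits (rad/s): [2.57, 2.57, 3.14, 3.14, 3.14, 3.14].

INTERFACE

Orientations are given as a rotation vector (axis times angle).
In Python, from workcell import bot gives the robot as it stands.
- The arm moves only by the tool drive_tool, never from a script. Its argument "increments" is a list of rows, each an object with "delta_pos": the shift along the tool's x, y, z in mm, a list of three; "turn": the turn about the tool's z in rad; "jaw": the opening, from -1 (shut) to 1 (fully open). A call has 1 to 8 rows; each row shifts and turns the commanded pose from where the row before left it, along the tool's axes as they then stand; what a row does not reach is not made up. A row lasts 1/12 s, in which the tool goes at most 41.7 mm and 7.16 degrees, less where a joint would pass 70% of its speed; a pose out of reach is approached as far as the arm can. A call is refused whole if a number of a shift passes 41.7 or a number of a turn 0.125, either way. A call with a gripper value outside its range is refused whole. The fingers move at their own pace and stop on an object; "grip_force" is the grip in N (left out, the last holds). Time passes only in rows, so rows that do not move let the fingers close. It gives the time, the measured TCP pose, the force, the opening and the grip force at its end, in the units of the state.
- bot.read_state(): the state, without advancing time (a new reading comes with each control period).
- bot.read_camera(name): name is "scene" or "top" or "wrist"; returns a dict with "pixels" (400x640x3 uint8, red, green, blue), "fovy" (degrees; the focal length in pixels is half the picture's height over the tangent of half this angle, whatever the lens; pixels are square), "cx", "cy" (the principal point, pixels), "camera_from_world" (4x4, takes a point from world to camera coordinates); the wrist camera has in their place "hand_eye" (4x4, takes a point from camera to tool coordinates, whose origin is the TCP and whose axes are the flange's). Camera axes: x right, y down, z forward; pixel columns grow to the right and rows downward; lengths in m; the calibration is good to about 2 mm. A picture is of the moment at which its call begins: read the wrist's pose just before it. There is no depth.
- bot.finish_job(): hands the job in; it is judged then, once.
The state is a dict: "time": time; "q": joint angles; "joint_vel": joint speeds; "joint_torque": joint torques, N m; "tool_pos": TCP position; "tcp_rot": TCP orientation; "wrist_force": force on the tool from outside, world axes, zero at the start; "torque": the same for the moment, N m; "width": opening from 0.0 (shut) to 1.0 (fully open); "grip_force": force on a finger pad.
Only numpy, scipy, OpenCV 4.12 (cv2) and the standard library are available. Lean on these libraries where they do the work, as an engineer would, in place of code of your own. Each camera call takes 0.05 s, during which the arm holds its last target. There are 200 camera calls.

## Working session

There is one attempt and no reset: what is moved stays moved. The work goes in short steps, Python scripts to look and compute and a tool call to move; the robot and the scene stay as the last step left them, time stands still between calls to the robot, and variables do not carry over. Pictures are saved under pics/ and viewed, at most 13 in all, crops included, and the job is handed in when it is done.

Besides the shell and the picture viewer there is one more tool, called after ">>>" as name(argument=value, ...) on one line, values as JSON. drive_tool: Moves the arm, as the interface text tells. Its arguments: {"type":"object","properties":{"increments":{"type":"array"},"grip_force":{"type":"number"}},"required":["increments"]}

```bash
mkdir -p pics; python3 - <<'E'
from workcell import bot
import cv2,numpy as np
s=bot.read_state();print(s)
ims=[]
for n in("scene","top"):
    c=bot.read_camera(n);print(n,c["fovy"],c["cx"],c["cy"],np.round(c["camera_from_world"],4).tolist())
    np.savez(f"{n}.npz",**c)
    ims.append(c["pixels"][:,:,::-1])
    cv2.imwrite(f"pics/{n}.png",ims[-1])
E
```

```text
{'time': 0.0, 'q': array([ 1.22510116e+00,  2.64777084e-01,  1.60537821e+00, -4.41966374e-05,
        1.27368346e+00, -3.68868238e-02]), 'joint_vel': array([-1.30945813e-03, -2.27502960e-03, -2.35490839e-03,  2.49051784e-04,
        7.60585312e-05,  2.12828573e-04]), 'joint_torque': array([ 7.05677776e-04, -5.15099180e+01, -3.67325056e+01,  3.45744331e-05,
        1.29142069e-02,  2.42565648e-07]), 'tool_pos': array([0.2050338 , 0.6427509 , 0.40334318]), 'tcp_rot': array([-0.48307015, -3.10383845,  0.003476  ]), 'wrist_force': array([-0.12253377, -0.35772222, -0.12970402]), 'torque': array([ 0.00280568, -0.03027353,  0.02149366]), 'grip_force': 0.0, 'width': 1.0024307237329106}
scene 43.07398082450955 313.931341274056 200.94765921306205 [[0.6022, -0.7983, -0.0071, -0.2453], [-0.5926, -0.441, -0.674, 0.4443], [0.5349, 0.4101, -0.7387, 1.0926], [0.0, 0.0, 0.0, 1.0]]
top 53.01572569573165 318.4391740246704 202.7786803782001 [[0.0853, -0.9963, 0.0022, 0.0472], [-0.9761, -0.0841, -0.2003, 0.5262], [0.1997, 0.015, -0.9797, 1.3148], [0.0, 0.0, 0.0, 1.0]]
```

View pics/scene.png

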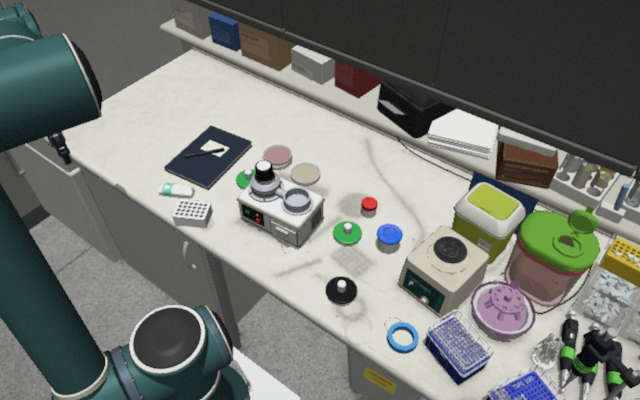

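View pics/top.png

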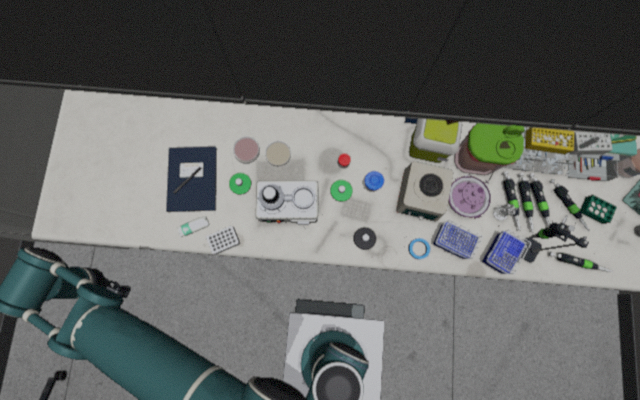

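Scene view: the mill is at about (282,205), with its black dial at (264,168) and hopper at (297,198). The lid candidates are the black lid at scene (341,290) / top (365,238), and green ones at top (240,183) and (341,190). The black one fits the description. I'll confirm it in a crop and measure.

```bash
cat > h.py <<'E'
import numpy as np,cv2
def ray(c,u,v):
    f=200/np.tan(np.radians(float(c["fovy"]))/2);T=np.asarray(c["camera_from_world"])
    d=T[:3,:3].T@np.array([(u-c["cx"])/f,(v-c["cy"])/f,1]);return -T[:3,:3].T@T[:3,3],d
def onz(c,u,v,z):
    o,d=ray(c,u,v);return o+d*(z-o[2])/d[2]
def proj(c,p):
    f=200/np.tan(np.radians(float(c["fovy"]))/2);T=np.asarray(c["camera_from_world"])
    q=T[:3,:3]@p+T[:3,3];return f*q[0]/q[2]+c["cx"],f*q[1]/q[2]+c["cy"]
E
python3 - <<'E'
from h import *
def blobs(c,roi,name,thr=60):
    x0,y0,x1,y1=roi;g=c["pixels"][y0:y1,x0:x1].max(2)
    n,l,s,ce=cv2.connectedComponentsWithStats((g<thr).astype(np.uint8))
    for i in range(1,n):
        if s[i,4]>25: print(name,s[i]+np.array([x0,y0,0,0,0]),ce[i]+[x0,y0])
S=dict(np.load("scene.npz"));T=dict(np.load("top.npz"))
blobs(S,(320,270,365,310),"S lid");blobs(T,(348,222,385,255),"T lid")
blobs(S,(240,150,290,190),"S dial");blobs(T,(255,178,290,215),"T dial")
for n,c,p,z in[("S",S,(297,198),.131),("T",T,(303,197),.131),("S",S,(264,165),.192),("T",T,(270,193),.192),("S lid",S,(341,290),.016),("T lid",T,(365,238),.016)]:print(n,onz(c,*p,z).round(3))
a=cv2.resize(S["pixels"][150:310,230:370],None,fx=3.5,fy=3.5,interpolation=2)
b=cv2.resize(T["pixels"][170:260,250:390],None,fx=2.85,fy=2.85)
im=np.zeros((560,800,3),np.uint8);im[:,:490]=a[:560,:490];im[:b.shape[0],490:]=b[:, :310]
cv2.imwrite("pics/crop1.png",im[:,:,::-1])
E
```

```text
S lid [326 277  31  27 533] [340.78424015 291.11444653]
S dial [255 164  20  18 202] [264.15346535 174.81683168]
T dial [263 190  16  13  61] [272.16393443 198.16393443]
S [0.514 0.135 0.131]
T [0.519 0.142 0.131]
S [0.511 0.24  0.192]
T [0.51  0.241 0.192]
S lid [ 0.414 -0.08   0.016]
T lid [ 0.418 -0.078  0.016]
```

View pics/crop1.png

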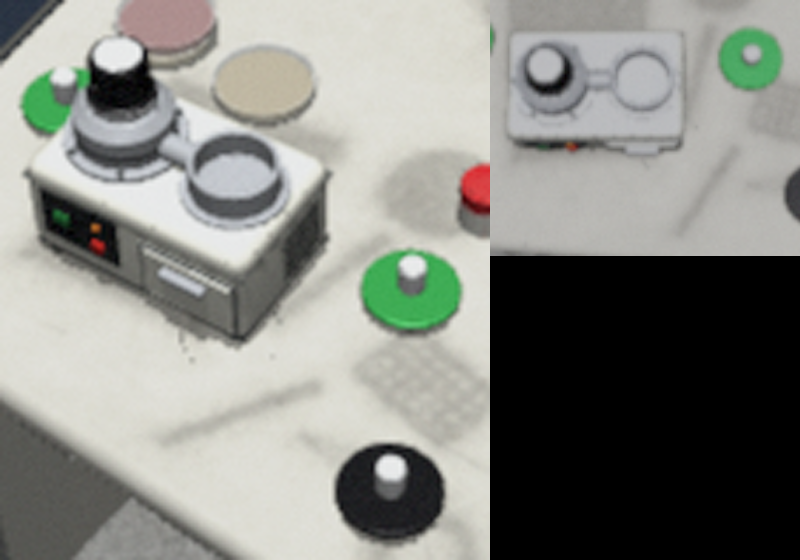

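The crop shows the mill front at lower left, the dial with its white cap at scene (264,166), the hopper mouth at scene (297,199), and the black lid with its metal knob at scene (341,288). I take the black lid and leave the green ones alone. Now I move above the dial.

```bash
cat >> h.py <<'E'
from scipy.spatial.transform import Rotation as R
def plan(s,target):
    d=R.from_rotvec(s["tcp_rot"]).inv().apply(np.array(target)-s["tool_pos"])*1000
    n=int(np.ceil(np.abs(d).max()/40));n2=int(np.ceil(np.linalg.norm(d)/40))
    print("tool d mm",d.round(1),"rows",n2,"per row",(d/n2).round(1))
def wrist(s,c):
    X=np.eye(4);X[:3,:3]=R.from_rotvec(s["tcp_rot"]).as_matrix();X[:3,3]=s["tool_pos"]
    c["camera_from_world"]=np.linalg.inv(X@c["hand_eye"]);return c
E
python3 - <<'E'
from h import *
from workcell import bot
s=bot.read_state();plan(s,(.51,.241,.44))
c=bot.read_camera("wrist");print(c["hand_eye"].round(3),c["fovy"],c["cx"],c["cy"])
E
```

```text
tool d mm [-412.6 -290.2  -36. ] rows 13 per row [-31.7 -22.3  -2.8]
[[-0.    -0.946 -0.325  0.086]
 [ 1.    -0.001  0.001  0.001]
 [-0.001 -0.325  0.946  0.03 ]
 [ 0.     0.     0.     1.   ]] 68.3092117584219 323.0073626366298 203.45208307223874
```

>>> drive_tool(increments=[{"delta_pos":[-31.7,-22.3,-3],"turn":0,"jaw":1},{"delta_pos":[-31.7,-22.3,-3],"turn":0,"jaw":1},{"delta_pos":[-31.7,-22.3,-3],"turn":0,"jaw":1},{"delta_pos":[-31.7,-22.3,-3],"turn":0,"jaw":1},{"delta_pos":[-31.7,-22.3,-3],"turn":0,"jaw":1},{"delta_pos":[-31.7,-22.3,-3],"turn":0,"jaw":1},{"delta_pos":[-31.7,-22.3,-3],"turn":0,"jaw":1},{"delta_pos":[-31.7,-22.3,-3],"turn":0,"jaw":1}])

```text
time: 0.82
tool_pos: [0.3931, 0.3943, 0.4286]
tcp_rot: [-0.483, -3.104, 0.0]
wrist_force: [2.3, 0.6, -0.5]
width: 0.996
grip_force: 0.0
```

>>> drive_tool(increments=[{"delta_pos":[-31.7,-22.3,-3],"turn":0,"jaw":1},{"delta_pos":[-31.7,-22.3,-3],"turn":0,"jaw":1},{"delta_pos":[-31.7,-22.3,-3],"turn":0,"jaw":1},{"delta_pos":[-31.7,-22.3,-3],"turn":0,"jaw":1},{"delta_pos":[-31.7,-22.3,0],"turn":0,"jaw":1},{"delta_pos":[0,0,0],"turn":0,"jaw":1},{"delta_pos":[0,0,0],"turn":0,"jaw":1},{"delta_pos":[0,0,0],"turn":0,"jaw":1}])

```text
time: 1.48
tool_pos: [0.5095, 0.2415, 0.4402]
tcp_rot: [-0.485, -3.103, -0.0]
wrist_force: [-0.8, -0.4, 1.1]
width: 1.001
grip_force: 0.0
```

```bash
python3 - <<'E'
from h import *
from workcell import bot
s=bot.read_state();print(s["time"],s["tool_pos"],s["q"].round(3),s["torque"],s["wrist_force"])
c=wrist(s,bot.read_camera("wrist"));np.savez("w1.npz",**c)
im=c["pixels"][:,:,::-1].copy();print("dial exp px",proj(c,np.array([.51,.241,.192])),"hopper exp",proj(c,np.array([.517,.14,.131])))
cv2.imwrite("pics/w1.png",im)
E
```

```text
1.4833 [0.5094928  0.24152163 0.44021464] [ 3.980e-01  3.400e-02  1.801e+00  1.000e-03  1.308e+00 -8.630e-01] [-0.00554122 -0.02462124  0.02932228] [-0.8047683  -0.3682544   1.06577376]
dial exp px (np.float64(321.53972116962177), np.float64(217.20371782041516)) hopper exp (np.float64(230.64812325917774), np.float64(229.30764157169136))
```

View pics/w1.png

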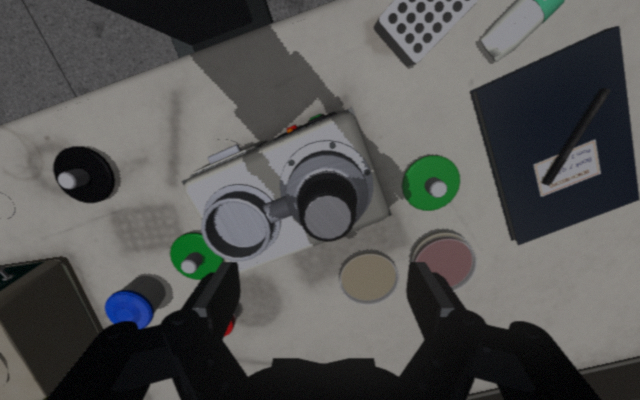

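The wrist view shows the dial cap centred at about (328,215) and the hopper rim at about (238,221). The black lid is at (84,175), with green look-alikes at (195,255) and (432,182). Next I turn these into positions.

```bash
python3 - <<'E'
from h import *
c=dict(np.load("w1.npz"));g=cv2.cvtColor(c["pixels"],cv2.COLOR_RGB2GRAY)
def near(mask,p):
    cs,_=cv2.findContours(mask.astype(np.uint8),cv2.RETR_LIST,cv2.CHAIN_APPROX_NONE)
    for k in cs:
        if len(k)>40:
            e=cv2.fitEllipse(k)
            if np.hypot(e[0][0]-p[0],e[0][1]-p[1])<14 and 25<e[1][0]<100: print(np.round(e[0],1),np.round(e[1],1),len(k));yield e
for t in(50,70,90,110):
  print("t",t)
  for e in near(g>t,(328,215)): print("  dial z.192",onz(c,*e[0],.192).round(4))
for t in(70,100,120,140,160):
  print("t",t)
  for e in near(g<t,(238,221)): print("  hop z.131",onz(c,*e[0],.131).round(4))
for e in near(c["pixels"].max(2)<60,(85,174)): print("  lid",onz(c,*e[0],.016).round(4))
f=200/np.tan(np.radians(c["fovy"])/2);print("mm/px at .192",(.44-.03-.192)/f*1000, "at .131",(.41-.131)/f*1000)
for n in("scene","top"):
  d=dict(np.load(n+".npz"));print(n,[np.round(proj(d,np.array(p)),1) for p in((.51,.241,.192),(.517,.14,.131))])
E
```

```text
t 50
[327.2 216.7] [42.8 46. ] 126
  dial z.192 [0.511  0.2454 0.192 ]
[327.1 206.3] [62.5 70.2] 192
  dial z.192 [0.5026 0.248  0.192 ]
[327.1 216.3] [ 98.4 128.2] 114
  dial z.192 [0.5106 0.2455 0.192 ]
t 70
[327.2 216.7] [41.6 44.7] 126
  dial z.192 [0.511  0.2454 0.192 ]
t 90
[327.2 216.6] [39.9 43.3] 121
  dial z.192 [0.5109 0.2454 0.192 ]
t 110
[328.  206.2] [68.8 75.8] 116
  dial z.192 [0.5027 0.2487 0.192 ]
t 70
[237.9 226.1] [55.7 59.8] 166
  hop z.131 [0.516  0.1485 0.131 ]
t 100
[237.1 227.2] [55.3 59.7] 182
  hop z.131 [0.5168 0.1473 0.131 ]
t 120
[239.8 222.1] [45.  56.3] 174
  hop z.131 [0.5125 0.1522 0.131 ]
t 140
t 160
[ 85.5 174. ] [49.5 65. ] 206
  lid [ 0.4172 -0.0683  0.016 ]
mm/px at .192 0.7395014826358318 at .131 0.9464262094284267
scene [array([263.4, 165.1]), array([296.1, 196.3])]
top [array([270. , 192.9]), array([303.6, 197.7])]
```

>>> drive_tool(increments=[{"delta_pos":[0,0,25],"turn":0,"jaw":1},{"delta_pos":[0,2,25],"turn":0,"jaw":1},{"delta_pos":[0,0,12],"turn":0,"jaw":1},{"delta_pos":[0,0,0],"turn":0,"jaw":1},{"delta_pos":[0,0,0],"turn":0,"jaw":1},{"delta_pos":[0,0,0],"turn":0,"jaw":1}])

```text
time: 2.03
tool_pos: [0.5103, 0.2443, 0.3799]
tcp_rot: [0.481, 3.103, 0.001]
wrist_force: [-0.4, 0.4, 1.3]
width: 1.002
grip_force: 0.0
```

```bash
python3 - <<'E'
from h import *
from workcell import bot
s=bot.read_state();print(s["tool_pos"],s["torque"])
c=wrist(s,bot.read_camera("wrist"));np.savez("w2.npz",**c)
g=cv2.cvtColor(c["pixels"],cv2.COLOR_RGB2GRAY)
for t in(50,70,90):
  cs,_=cv2.findContours((g>t).astype(np.uint8),cv2.RETR_LIST,cv2.CHAIN_APPROX_NONE)
  for k in cs:
    if len(k)>100:
      e=cv2.fitEllipse(k)
      if 40<e[1][0] and e[1][1]<110 and e[1][1]/e[1][0]<1.3: print(t,np.round(e[0],1),np.round(e[1],1),onz(c,*e[0],.192).round(4),onz(c,*e[0],.131).round(4))
cv2.imwrite("pics/w2.png",c["pixels"][:,:,::-1])
plan(s,(.511,.2435,.333))
E
```

```text
[0.51033979 0.24433405 0.37993995] [ 2.34934155e-02  1.12866101e-02 -7.73316810e-06]
50 [323.3 253.1] [54.  60.6] [0.5111 0.2453 0.192 ] [0.5429 0.2354 0.131 ]
50 [323.5 236.4] [80.2 94.5] [0.5006 0.2488 0.192 ] [0.5284 0.2402 0.131 ]
70 [373.  307.9] [72.  73.8] [0.5587 0.2639 0.192 ] [0.6089 0.2612 0.131 ]
70 [323.3 253. ] [52.9 59.4] [0.5111 0.2453 0.192 ] [0.5428 0.2355 0.131 ]
90 [372.5 303.9] [66.4 69.8] [0.5556 0.2643 0.192 ] [0.6046 0.2618 0.131 ]
90 [323.2 252.9] [50.7 57.1] [0.511  0.2453 0.192 ] [0.5427 0.2354 0.131 ]
tool d mm [-0.8 -0.6 46.9] rows 2 per row [-0.4 -0.3 23.5]
```

View pics/w2.png

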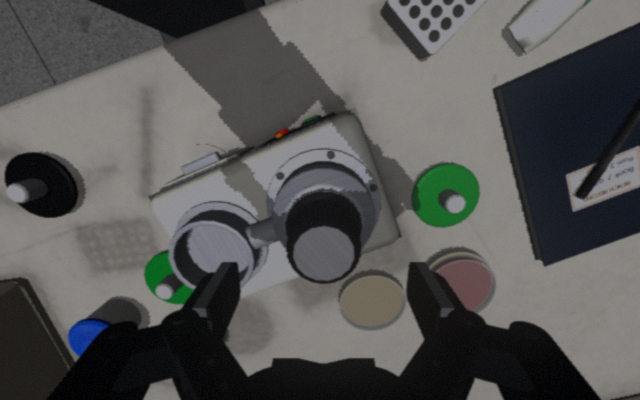

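The close view confirms the dial cap at (323,253), i.e. (0.511, 0.245), sitting between the fingers. I descend and grip.

>>> drive_tool(increments=[{"delta_pos":[-0.5,0,25],"turn":0,"jaw":1},{"delta_pos":[0,0,23],"turn":0,"jaw":1},{"delta_pos":[0,0,0],"turn":0,"jaw":1},{"delta_pos":[0,0,0],"turn":0,"jaw":-1},{"delta_pos":[0,0,0],"turn":0,"jaw":-1},{"delta_pos":[0,0,0],"turn":0,"jaw":-1},{"delta_pos":[0,0,0],"turn":0,"jaw":-1},{"delta_pos":[0,0,0],"turn":0,"jaw":-1}], grip_force=40)

```text
time: 2.75
tool_pos: [0.5116, 0.2438, 0.3332]
tcp_rot: [0.483, 3.101, 0.003]
wrist_force: [-0.8, 0.0, 6.4]
width: 0.516
grip_force: 40.7
```

>>> drive_tool(increments=[{"delta_pos":[0,0,0],"turn":0,"jaw":-1},{"delta_pos":[0,0,0],"turn":0,"jaw":-1},{"delta_pos":[0,0,0],"turn":0,"jaw":-1},{"delta_pos":[0,0,0],"turn":0,"jaw":-1}])

```text
time: 3.08
tool_pos: [0.5116, 0.2438, 0.3332]
tcp_rot: [0.483, 3.101, 0.003]
wrist_force: [0.5, -0.3, 6.2]
width: 0.514
grip_force: 40.7
```

```bash
cat > f.py <<'E'
from h import *
from workcell import bot
s=bot.read_state();m=R.from_rotvec(s["tcp_rot"]).as_matrix()
yaw=np.degrees(np.arctan2(m[1,0],m[0,0]))
print("t",round(s["time"],2),"pos",s["tool_pos"].round(4),"cwyaw",round(-yaw,2),"q6",s["q"][5].round(4),"F",s["wrist_force"].round(1),"T",s["torque"].round(3),"w",round(s["width"],3),"g",round(s["grip_force"],1),"jt6",s["joint_torque"][5].round(3))
E
python3 f.py
```

```text
t 3.08 pos [0.5116 0.2438 0.3332] cwyaw -162.31 q6 -0.8613 F [ 0.5 -0.3  6.2] T [-0.046  0.069  0.021] w 0.514 g 40.7 jt6 0.003
```

>>> drive_tool(increments=[{"delta_pos":[0,0,0],"turn":0.05,"jaw":-1},{"delta_pos":[0,0,0],"turn":0.05,"jaw":-1},{"delta_pos":[0,0,0],"turn":0,"jaw":-1},{"delta_pos":[0,0,0],"turn":0,"jaw":-1},{"delta_pos":[0,0,0],"turn":0,"jaw":-1}])

```text
time: 3.5
tool_pos: [0.5116, 0.2438, 0.3332]
tcp_rot: [0.637, 3.073, 0.004]
wrist_force: [-1.2, 0.7, 7.1]
width: 0.514
grip_force: 41.0
```

```bash
python3 f.py
```

```text
t 3.5 pos [0.5116 0.2438 0.3332] cwyaw -156.58 q6 -0.7613 F [-1.2  0.7  7.1] T [-0.075  0.147  0.048] w 0.514 g 41.0 jt6 0.021
```

>>> drive_tool(increments=[{"delta_pos":[0,0,0],"turn":0.05,"jaw":-1},{"delta_pos":[0,0,0],"turn":0.05,"jaw":-1},{"delta_pos":[0,0,0],"turn":0,"jaw":-1},{"delta_pos":[0,0,0],"turn":0,"jaw":-1},{"delta_pos":[0,0,0],"turn":0,"jaw":-1}])

```text
time: 3.92
tool_pos: [0.5116, 0.2438, 0.3332]
tcp_rot: [0.79, 3.037, 0.004]
wrist_force: [0.0, -0.1, 5.2]
width: 0.515
grip_force: 40.6
```

```bash
python3 f.py
```

```text
t 3.92 pos [0.5116 0.2438 0.3332] cwyaw -150.84 q6 -0.6611 F [ 0.  -0.1  5.2] T [-0.06   0.124 -0.048] w 0.515 g 40.6 jt6 -0.068
```

>>> drive_tool(increments=[{"delta_pos":[0,0,0],"turn":0.05,"jaw":-1},{"delta_pos":[0,0,0],"turn":0.05,"jaw":-1},{"delta_pos":[0,0,0],"turn":0,"jaw":-1},{"delta_pos":[0,0,0],"turn":0,"jaw":-1},{"delta_pos":[0,0,0],"turn":0,"jaw":-1}])

```text
time: 4.33
tool_pos: [0.5115, 0.2438, 0.3332]
tcp_rot: [0.94, 2.994, 0.004]
wrist_force: [-0.7, -0.5, 6.0]
width: 0.515
grip_force: 40.9
```

```bash
python3 f.py
```

```text
t 4.33 pos [0.5115 0.2438 0.3332] cwyaw -145.14 q6 -0.5616 F [-0.7 -0.5  6. ] T [-0.097  0.142  0.155] w 0.515 g 40.9 jt6 0.132
```

>>> drive_tool(increments=[{"delta_pos":[0,0,0],"turn":0.05,"jaw":-1},{"delta_pos":[0,0,0],"turn":0.05,"jaw":-1},{"delta_pos":[0,0,0],"turn":0,"jaw":-1},{"delta_pos":[0,0,0],"turn":0,"jaw":-1},{"delta_pos":[0,0,0],"turn":0,"jaw":-1}])

```text
time: 4.75
tool_pos: [0.5116, 0.2438, 0.3331]
tcp_rot: [1.089, 2.944, 0.004]
wrist_force: [-0.3, 0.5, 5.5]
width: 0.507
grip_force: 40.6
```

```bash
python3 f.py
```

```text
t 4.75 pos [0.5116 0.2438 0.3331] cwyaw -139.39 q6 -0.4613 F [-0.3  0.5  5.5] T [-0.087  0.191 -0.039] w 0.507 g 40.6 jt6 -0.016
```

>>> drive_tool(increments=[{"delta_pos":[0,0,0],"turn":0.087,"jaw":-1},{"delta_pos":[0,0,0],"turn":0.087,"jaw":-1},{"delta_pos":[0,0,0],"turn":0.087,"jaw":-1},{"delta_pos":[0,0,0],"turn":0,"jaw":-1},{"delta_pos":[0,0,0],"turn":0,"jaw":-1},{"delta_pos":[0,0,0],"turn":0,"jaw":-1}], grip_force=60)

```text
time: 5.25
tool_pos: [0.5116, 0.2439, 0.3332]
tcp_rot: [1.463, 2.777, 0.005]
wrist_force: [-0.4, 1.0, 6.6]
width: 0.506
grip_force: 60.4
```

```bash
python3 f.py
```

```text
t 5.25 pos [0.5116 0.2439 0.3332] cwyaw -124.43 q6 -0.2003 F [-0.4  1.   6.6] T [-0.035  0.157  0.   ] w 0.506 g 60.4 jt6 -0.009
```

>>> drive_tool(increments=[{"delta_pos":[0,0,0],"turn":0.087,"jaw":-1},{"delta_pos":[0,0,0],"turn":0.087,"jaw":-1},{"delta_pos":[0,0,0],"turn":0.087,"jaw":-1},{"delta_pos":[0,0,0],"turn":0,"jaw":-1},{"delta_pos":[0,0,0],"turn":0,"jaw":-1},{"delta_pos":[0,0,0],"turn":0,"jaw":-1}])

```text
time: 5.75
tool_pos: [0.5116, 0.2439, 0.3333]
tcp_rot: [1.812, 2.563, 0.006]
wrist_force: [-0.1, -0.1, 7.4]
width: 0.509
grip_force: 60.7
```

```bash
python3 f.py
```

```text
t 5.75 pos [0.5116 0.2439 0.3333] cwyaw -109.48 q6 0.0608 F [-0.1 -0.1  7.4] T [-0.074  0.026 -0.046] w 0.509 g 60.7 jt6 -0.021
```

Total 52.8°, with no contact yet.

>>> drive_tool(increments=[{"delta_pos":[0,0,0],"turn":0.087,"jaw":-1},{"delta_pos":[0,0,0],"turn":0.087,"jaw":-1},{"delta_pos":[0,0,0],"turn":0.087,"jaw":-1},{"delta_pos":[0,0,0],"turn":0,"jaw":-1},{"delta_pos":[0,0,0],"turn":0,"jaw":-1},{"delta_pos":[0,0,0],"turn":0,"jaw":-1}])

```text
time: 6.25
tool_pos: [0.5117, 0.2439, 0.3333]
tcp_rot: [2.131, 2.306, 0.007]
wrist_force: [0.4, 0.6, 5.9]
width: 0.506
grip_force: 60.5
```

```bash
python3 f.py
```

```text
t 6.25 pos [0.5117 0.2439 0.3333] cwyaw -94.52 q6 0.3218 F [0.4 0.6 5.9] T [ 0.058  0.134 -0.035] w 0.506 g 60.5 jt6 -0.013
```

>>> drive_tool(increments=[{"delta_pos":[0,0,0],"turn":0.087,"jaw":-1},{"delta_pos":[0,0,0],"turn":0.087,"jaw":-1},{"delta_pos":[0,0,0],"turn":0.087,"jaw":-1},{"delta_pos":[0,0,0],"turn":0,"jaw":-1},{"delta_pos":[0,0,0],"turn":0,"jaw":-1},{"delta_pos":[0,0,0],"turn":0,"jaw":-1}])

```text
time: 6.75
tool_pos: [0.5117, 0.2439, 0.3333]
tcp_rot: [2.413, 2.009, 0.007]
wrist_force: [-0.6, 0.3, 6.8]
width: 0.509
grip_force: 60.8
```

```bash
python3 f.py
```

```text
t 6.75 pos [0.5117 0.2439 0.3333] cwyaw -79.57 q6 0.5828 F [-0.6  0.3  6.8] T [-0.028  0.098 -0.012] w 0.509 g 60.8 jt6 -0.011
```

>>> drive_tool(increments=[{"delta_pos":[0,0,0],"turn":0.087,"jaw":-1},{"delta_pos":[0,0,0],"turn":0.087,"jaw":-1},{"delta_pos":[0,0,0],"turn":0.087,"jaw":-1},{"delta_pos":[0,0,0],"turn":0,"jaw":-1},{"delta_pos":[0,0,0],"turn":0,"jaw":-1},{"delta_pos":[0,0,0],"turn":0,"jaw":-1}])

```text
time: 7.25
tool_pos: [0.5118, 0.2439, 0.3333]
tcp_rot: [2.655, 1.679, 0.007]
wrist_force: [-0.2, 0.8, 6.6]
width: 0.506
grip_force: 60.6
```

```bash
python3 f.py
```

```text
t 7.25 pos [0.5118 0.2439 0.3333] cwyaw -64.61 q6 0.8437 F [-0.2  0.8  6.6] T [ 0.034  0.027 -0.033] w 0.506 g 60.6 jt6 -0.015
```

>>> drive_tool(increments=[{"delta_pos":[0,0,0],"turn":0.087,"jaw":-1},{"delta_pos":[0,0,0],"turn":0.087,"jaw":-1},{"delta_pos":[0,0,0],"turn":0.087,"jaw":-1},{"delta_pos":[0,0,0],"turn":0,"jaw":-1},{"delta_pos":[0,0,0],"turn":0,"jaw":-1},{"delta_pos":[0,0,0],"turn":0,"jaw":-1}])

```text
time: 7.75
tool_pos: [0.5118, 0.2439, 0.3333]
tcp_rot: [2.851, 1.32, 0.008]
wrist_force: [0.9, -0.4, 5.9]
width: 0.507
grip_force: 60.7
```

```bash
python3 f.py
```

```text
t 7.75 pos [0.5118 0.2439 0.3333] cwyaw -49.7 q6 1.1043 F [ 0.9 -0.4  5.9] T [0.056 0.015 0.241] w 0.507 g 60.7 jt6 0.23
```

>>> drive_tool(increments=[{"delta_pos":[0,0,0],"turn":0.025,"jaw":-1},{"delta_pos":[0,0,0],"turn":0,"jaw":-1},{"delta_pos":[0,0,0],"turn":0,"jaw":-1},{"delta_pos":[0,0,0],"turn":0,"jaw":-1}])

```text
time: 8.08
tool_pos: [0.5118, 0.2439, 0.3332]
tcp_rot: [2.867, 1.285, 0.008]
wrist_force: [-0.4, -0.3, 5.3]
width: 0.51
grip_force: 60.7
```

```bash
python3 f.py
```

```text
t 8.08 pos [0.5118 0.2439 0.3332] cwyaw -48.28 q6 1.1291 F [-0.4 -0.3  5.3] T [0.088 0.047 0.344] w 0.51 g 60.7 jt6 0.293
```

>>> drive_tool(increments=[{"delta_pos":[0,0,0],"turn":-0.122,"jaw":-1},{"delta_pos":[0,0,0],"turn":-0.122,"jaw":-1},{"delta_pos":[0,0,0],"turn":-0.122,"jaw":-1},{"delta_pos":[0,0,0],"turn":-0.122,"jaw":-1},{"delta_pos":[0,0,0],"turn":-0.122,"jaw":-1},{"delta_pos":[0,0,0],"turn":-0.122,"jaw":-1},{"delta_pos":[0,0,0],"turn":0,"jaw":-1},{"delta_pos":[0,0,0],"turn":0,"jaw":-1}])

```text
time: 8.75
tool_pos: [0.5117, 0.2439, 0.3333]
tcp_rot: [2.217, 2.224, 0.007]
wrist_force: [0.2, 0.4, 5.7]
width: 0.503
grip_force: 60.8
```

```bash
python3 f.py
```

```text
t 8.75 pos [0.5117 0.2439 0.3333] cwyaw -90.18 q6 0.3976 F [0.2 0.4 5.7] T [-0.02   0.047 -0.104] w 0.503 g 60.8 jt6 -0.274
```

>>> drive_tool(increments=[{"delta_pos":[0,0,0],"turn":-0.122,"jaw":-1},{"delta_pos":[0,0,0],"turn":-0.122,"jaw":-1},{"delta_pos":[0,0,0],"turn":-0.122,"jaw":-1},{"delta_pos":[0,0,0],"turn":-0.122,"jaw":-1},{"delta_pos":[0,0,0],"turn":-0.122,"jaw":-1},{"delta_pos":[0,0,0],"turn":0,"jaw":-1},{"delta_pos":[0,0,0],"turn":0,"jaw":-1},{"delta_pos":[0,0,0],"turn":0,"jaw":-1}])

```text
time: 9.42
tool_pos: [0.5116, 0.2438, 0.3333]
tcp_rot: [1.446, 2.786, 0.005]
wrist_force: [-0.8, -0.3, 6.4]
width: 0.51
grip_force: 60.9
```

```bash
python3 f.py
```

```text
t 9.42 pos [0.5116 0.2438 0.3333] cwyaw -125.12 q6 -0.2123 F [-0.8 -0.3  6.4] T [ 0.025  0.096 -0.082] w 0.51 g 60.9 jt6 -0.03
```

>>> drive_tool(increments=[{"delta_pos":[0,0,0],"turn":-0.122,"jaw":-1},{"delta_pos":[0,0,0],"turn":0,"jaw":-1},{"delta_pos":[0,0,0],"turn":0,"jaw":-1},{"delta_pos":[0,0,0],"turn":0,"jaw":-1}])

```text
time: 9.75
tool_pos: [0.5116, 0.2439, 0.3333]
tcp_rot: [1.274, 2.869, 0.005]
wrist_force: [-0.6, 0.6, 6.3]
width: 0.51
grip_force: 60.9
```

```bash
python3 f.py
```

```text
t 9.75 pos [0.5116 0.2439 0.3333] cwyaw -132.12 q6 -0.3344 F [-0.6  0.6  6.3] T [0.014 0.141 0.079] w 0.51 g 60.9 jt6 0.036
```

Contact came at 108° with a slope of about 3 N·m/rad. The dial is now 78° open with torque near zero, so it's at the fifth click. I release it and retreat.

>>> drive_tool(increments=[{"delta_pos":[0,0,0],"turn":0,"jaw":0.6},{"delta_pos":[0,0,0],"turn":0,"jaw":1},{"delta_pos":[0,0,0],"turn":0,"jaw":1},{"delta_pos":[0,0,0],"turn":0,"jaw":1},{"delta_pos":[0,0,0],"turn":0,"jaw":1},{"delta_pos":[0,0,-10],"turn":0,"jaw":1},{"delta_pos":[0,0,-30],"turn":0,"jaw":1},{"delta_pos":[0,0,-35],"turn":0,"jaw":1}])

```text
time: 10.42
tool_pos: [0.5097, 0.2429, 0.4038]
tcp_rot: [-1.273, -2.867, 0.008]
wrist_force: [1.0, 0.1, -0.1]
width: 0.997
grip_force: 0.0
```

>>> drive_tool(increments=[{"delta_pos":[0,0,0],"turn":0.12,"jaw":1},{"delta_pos":[0,0,0],"turn":0.12,"jaw":1},{"delta_pos":[0,0,0],"turn":0.12,"jaw":1},{"delta_pos":[0,0,0],"turn":0.12,"jaw":1},{"delta_pos":[0,0,0],"turn":0.12,"jaw":1},{"delta_pos":[0,0,0],"turn":0.12,"jaw":1},{"delta_pos":[0,0,0],"turn":0,"jaw":1},{"delta_pos":[0,0,0],"turn":0,"jaw":1}])

```text
time: 11.08
tool_pos: [0.5108, 0.2434, 0.4063]
tcp_rot: [2.201, 2.242, 0.001]
wrist_force: [1.0, 0.3, 0.6]
width: 0.996
grip_force: 0.0
```

```bash
python3 f.py; python3 - <<'E'
from h import *
from workcell import bot
plan(bot.read_state(),(.416,-.078,.32))
E
```

```text
t 11.08 pos [0.5108 0.2434 0.4063] cwyaw -91.05 q6 0.3824 F [1.  0.3 0.6] T [-0.02   0.017 -0.03 ] w 0.996 g 0.0 jt6 0.224
tool d mm [-319.6 -100.7   86.1] rows 9 per row [-35.5 -11.2   9.6]
```

>>> drive_tool(increments=[{"delta_pos":[-35.5,-11.2,0],"turn":0,"jaw":1},{"delta_pos":[-35.5,-11.2,0],"turn":0,"jaw":1},{"delta_pos":[-35.5,-11.2,0],"turn":0,"jaw":1},{"delta_pos":[-35.5,-11.2,0],"turn":0,"jaw":1},{"delta_pos":[-35.5,-11.2,0],"turn":0,"jaw":1},{"delta_pos":[-35.5,-11.2,10],"turn":0,"jaw":1},{"delta_pos":[-35.5,-11.2,15],"turn":0,"jaw":1},{"delta_pos":[-35.5,-11.2,20],"turn":0,"jaw":1}])

```text
time: 11.75
tool_pos: [0.4254, -0.043, 0.3626]
tcp_rot: [2.197, 2.24, 0.004]
wrist_force: [1.1, -0.2, -0.2]
width: 1.003
grip_force: 0.0
```

>>> drive_tool(increments=[{"delta_pos":[-35.5,-11.2,20],"turn":0,"jaw":1},{"delta_pos":[0,0,20],"turn":0,"jaw":1},{"delta_pos":[0,0,0],"turn":0,"jaw":1},{"delta_pos":[0,0,0],"turn":0,"jaw":1},{"delta_pos":[0,0,0],"turn":0,"jaw":1},{"delta_pos":[0,0,0],"turn":0,"jaw":1}])

```text
time: 12.25
tool_pos: [0.4161, -0.0759, 0.3229]
tcp_rot: [2.2, 2.239, 0.003]
wrist_force: [-0.7, -0.2, 0.0]
width: 1.0
grip_force: 0.0
```

```bash
python3 f.py; python3 - <<'E'
from h import *
from workcell import bot
s=bot.read_state()
c=wrist(s,bot.read_camera("wrist"));np.savez("w3.npz",**c)
cv2.imwrite("pics/w3.png",c["pixels"][:,:,::-1])
for p in((.416,-.078,.016),(.416,-.078,.044)):print(np.round(proj(c,np.array(p)),1))
E
```

```text
t 12.25 pos [ 0.4161 -0.0759  0.3229] cwyaw -91.01 q6 -0.2571 F [-0.7 -0.2  0. ] T [ 0.041 -0.014  0.035] w 1.0 g 0.0 jt6 -0.008
[323.3 195.9]
[323.4 205.3]
```

View pics/w3.png

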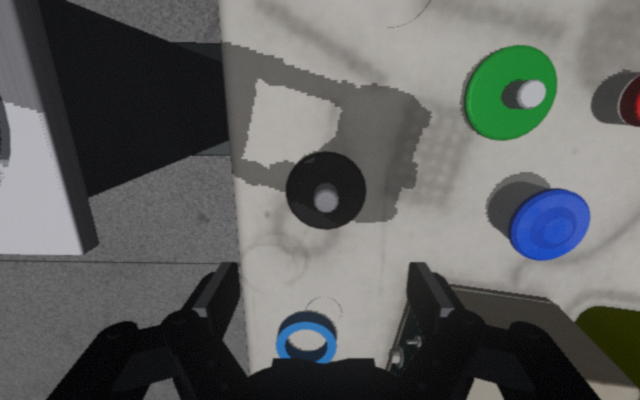

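The wrist view shows the black lid disc at (326,190) with its knob at (326,198), almost under the tool. The green lid at (512,92) is clear. I descend with a small correction.

>>> drive_tool(increments=[{"delta_pos":[2,2,35],"turn":0,"jaw":1},{"delta_pos":[0,0,35],"turn":0,"jaw":1},{"delta_pos":[0,0,20],"turn":0,"jaw":1},{"delta_pos":[0,0,0],"turn":0,"jaw":1},{"delta_pos":[0,0,0],"turn":0,"jaw":1},{"delta_pos":[0,0,0],"turn":0,"jaw":1}])

```text
time: 12.8
tool_pos: [0.4184, -0.0743, 0.233]
tcp_rot: [2.201, 2.238, 0.002]
wrist_force: [0.1, -0.4, 0.4]
width: 1.004
grip_force: 0.0
```

```bash
python3 f.py; python3 - <<'E'
from h import *
from workcell import bot
s=bot.read_state()
c=wrist(s,bot.read_camera("wrist"))
g=c["pixels"].astype(int);x0,y0=250,150
sub=g[y0:330,x0:400];m=(sub.min(2)>80).astype(np.uint8)
n,l,st,ce=cv2.connectedComponentsWithStats(m)
for i in range(1,n):
  if 100<st[i,4]<4000: print(st[i],ce[i]+[x0,y0],onz(c,*(ce[i]+[x0,y0]),.044).round(4))
print(proj(c,np.array([s["tool_pos"][0],s["tool_pos"][1],.044])))
cv2.imwrite("pics/w4.png",cv2.resize(g[100:400,200:450].astype(np.uint8)[:,:,::-1],None,fx=2,fy=2))
E
```

```text
t 12.8 pos [ 0.4184 -0.0743  0.233 ] cwyaw -90.94 q6 -0.2509 F [ 0.1 -0.4  0.4] T [-0.031 -0.05  -0.048] w 1.004 g 0.0 jt6 -0.002
[ 58  85  33  31 824] [323.89927184 249.86893204] [ 0.4181 -0.0734  0.044 ]
(np.float64(324.2709109678383), np.float64(251.24511016603645))
```

View pics/w4.png

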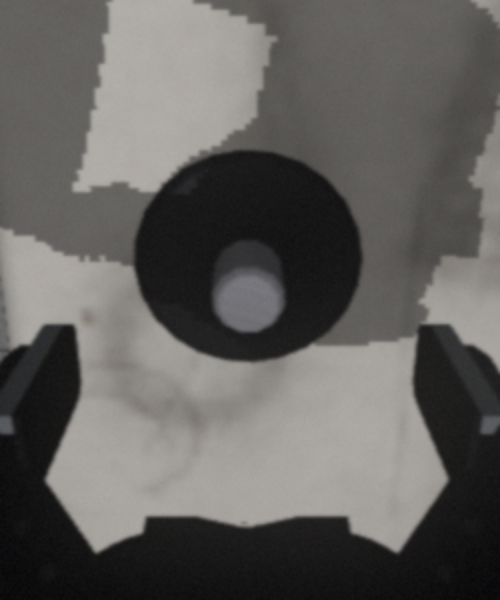

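The knob is centred between the fingers (crop (248,300), image (324,250)), within 1 mm. I go down and grip.

>>> drive_tool(increments=[{"delta_pos":[0.5,0,20],"turn":0,"jaw":1},{"delta_pos":[0,0,19],"turn":0,"jaw":1},{"delta_pos":[0,0,0],"turn":0,"jaw":0},{"delta_pos":[0,0,0],"turn":0,"jaw":-1},{"delta_pos":[0,0,0],"turn":0,"jaw":-1},{"delta_pos":[0,0,0],"turn":0,"jaw":-1},{"delta_pos":[0,0,0],"turn":0,"jaw":-1},{"delta_pos":[0,0,0],"turn":0,"jaw":-1}], grip_force=40)

```text
time: 13.52
tool_pos: [0.4179, -0.0743, 0.1938]
tcp_rot: [2.203, 2.237, 0.002]
wrist_force: [-1.0, -0.6, 5.6]
width: 0.248
grip_force: 39.0
```

>>> drive_tool(increments=[{"delta_pos":[0,0,0],"turn":0,"jaw":-1},{"delta_pos":[0,0,0],"turn":0,"jaw":-1},{"delta_pos":[0,0,0],"turn":0,"jaw":-1}])

```text
time: 13.77
tool_pos: [0.4179, -0.0743, 0.1938]
tcp_rot: [2.203, 2.237, 0.002]
wrist_force: [-1.3, 0.8, 7.0]
width: 0.246
grip_force: 39.1
```

```bash
python3 f.py
```

```text
t 13.77 pos [ 0.4179 -0.0743  0.1938] cwyaw -90.86 q6 -0.2497 F [-1.3  0.8  7. ] T [0.008 0.192 0.004] w 0.246 g 39.1 jt6 0.001
```

>>> drive_tool(increments=[{"delta_pos":[0,0,-15],"turn":0,"jaw":-1},{"delta_pos":[0,0,-35],"turn":0,"jaw":-1},{"delta_pos":[0,0,-35],"turn":0,"jaw":-1},{"delta_pos":[0,0,-35],"turn":0,"jaw":-1},{"delta_pos":[25,20,-30],"turn":0,"jaw":-1},{"delta_pos":[25,20,-26],"turn":0,"jaw":-1},{"delta_pos":[25,22,-10],"turn":0,"jaw":-1},{"delta_pos":[28,25,-10],"turn":0,"jaw":-1}])

```text
time: 14.43
tool_pos: [0.5021, 0.0297, 0.3898]
tcp_rot: [2.203, 2.234, 0.004]
wrist_force: [-0.3, -0.5, -2.1]
width: 0.247
grip_force: 39.6
```

>>> drive_tool(increments=[{"delta_pos":[0,8,0],"turn":0,"jaw":-1},{"delta_pos":[0,0,0],"turn":0,"jaw":-1},{"delta_pos":[0,0,0],"turn":0,"jaw":-1},{"delta_pos":[0,0,0],"turn":0,"jaw":-1},{"delta_pos":[0,0,0],"turn":0,"jaw":-1}])

```text
time: 14.85
tool_pos: [0.5083, 0.0283, 0.3858]
tcp_rot: [-2.205, -2.236, 0.003]
wrist_force: [0.8, -0.7, -1.9]
width: 0.252
grip_force: 39.6
```

```bash
python3 f.py; python3 - <<'E'
from h import *
from workcell import bot
s=bot.read_state()
c=wrist(s,bot.read_camera("wrist"));np.savez("w5.npz",**c)
cv2.imwrite("pics/w5.png",c["pixels"][:,:,::-1])
print([np.round(proj(c,np.array(p)),1) for p in((.517,.141,.131),(.5165,.1475,.131))])
E
```

```text
t 14.85 pos [0.5083 0.0283 0.3858] cwyaw -90.79 q6 -0.007 F [ 0.8 -0.7 -1.9] T [ 0.011 -0.007  0.035] w 0.252 g 39.6 jt6 -0.003
[array([340.5,  60.2]), array([340.1,  49.7])]
```

View pics/w5.png

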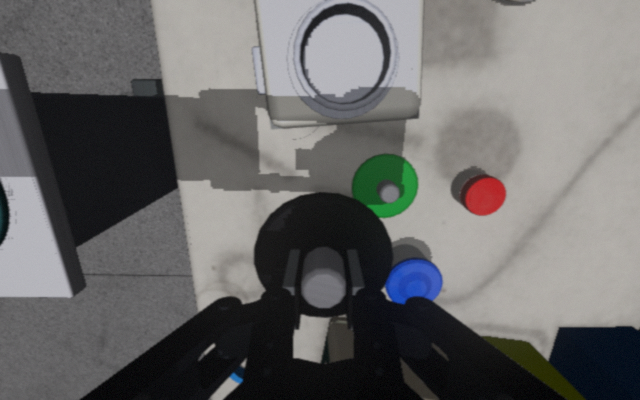

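The view shows the lid held with its disc at (323,254) and knob at (323,285), and the hopper mouth around (345,53). I fit both in the same picture so that camera bias cancels.

```bash
python3 - <<'E'
from h import *
c=dict(np.load("w5.npz"));P=c["pixels"];g=cv2.cvtColor(P,cv2.COLOR_RGB2GRAY)
T=np.array([.5083,.0283])
def fitat(z,r,p):  # predicted ellipse size
    q=np.array([[p[0]+r*np.cos(a),p[1]+r*np.sin(a),z] for a in np.linspace(0,6.28,60)]);
    return cv2.fitEllipse(np.array([proj(c,x) for x in q],np.float32))
print("pred outer",np.round(np.hstack(fitat(.131,.036,(.517,.145))),1));print("pred inner",np.round(np.hstack(fitat(.131,.031,(.517,.145))),1))
for t in(60,80,100,120,140,150,160,170):
  cs,_=cv2.findContours((g[:118]<t).astype(np.uint8),cv2.RETR_LIST,cv2.CHAIN_APPROX_NONE)
  for k in cs:
    if len(k)>120:
      e=cv2.fitEllipse(cv2.convexHull(k))
      if abs(e[0][0]-345)<15 and e[1][0]>60 and e[1][1]<140: print(t,np.round(np.hstack(e),1),k[:,0].min(0),k[:,0].max(0),onz(c,*e[0],.131).round(4))
m=((P.max(2)<60)).astype(np.uint8)
# lid disc: upper edge points of the dark disc
pts=[]
for x in range(262,386):
    ys=np.flatnonzero(m[185:260,x]);
    if len(ys):pts.append((x,185+ys[0]))
pts=np.array(pts,float)
W=np.array([onz(c,x,y,.3858-.1938+.016)[:2] for x,y in pts])
A=np.c_[2*W,np.ones(len(W))];sol=np.linalg.lstsq(A,(W**2).sum(1),rcond=None)[0]
print("lid circ",sol[:2],"r",np.sqrt(sol[2]+sol[:2]@sol[:2]),"off from TCP",sol[:2]-T)
cv2.imwrite("pics/w6.png",cv2.resize(P[0:130,240:440][:,:,::-1],None,fx=4,fy=4,interpolation=2))
E
```

```text
pred outer [340.8  50.4 105.1 117.1   5.3]
pred inner [340.8  51.2  90.4 100.7   5.3]
60 [344.6  53.2  88.3  99.3   4.9] [301   4] [389  98] [0.5197 0.1454 0.131 ]
80 [344.8  53.4  89.3 100.4   3.7] [300   4] [389 103] [0.5198 0.1453 0.131 ]
100 [343.2  57.5  81.6  89.2   6.2] [303  13] [384 102] [0.5188 0.1427 0.131 ]
100 [345.3  58.8  92.3 112.2 178.3] [300   3] [390 111] [0.5202 0.1419 0.131 ]
120 [343.3  56.9  81.5  86.6   3.9] [304  14] [384  98] [0.5188 0.1431 0.131 ]
140 [343.3  56.6  80.7  85.4   4.9] [304  14] [383  97] [0.5188 0.1432 0.131 ]
150 [343.4  56.8  80.   85.4   3.5] [305  14] [383  97] [0.5189 0.1431 0.131 ]
160 [343.3  56.8  79.4  84.9   6.2] [305  14] [383  97] [0.5188 0.1431 0.131 ]
170 [343.3  56.6  79.   83.8   4.4] [305  15] [382  96] [0.5188 0.1433 0.131 ]
lid circ [0.50883194 0.03822953] r 0.032766901384146806 off from TCP [0.00053194 0.00992953]
```

View pics/w6.png

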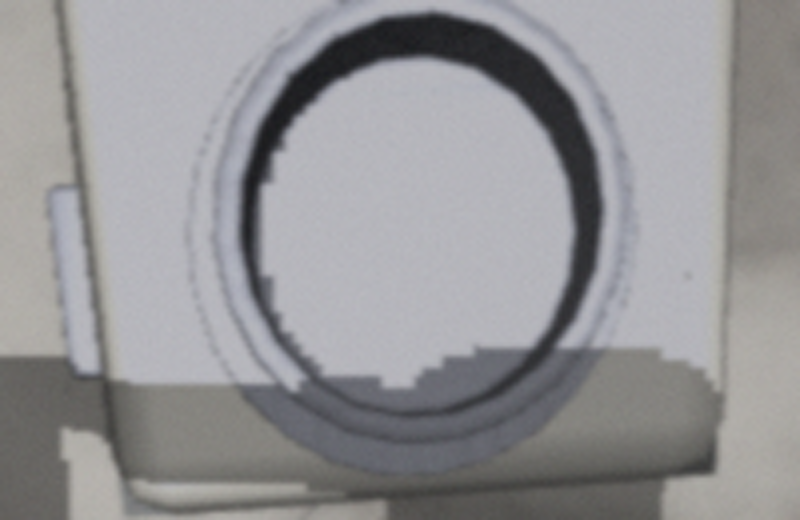

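```bash
python3 - <<'E'
from h import *
from scipy.optimize import least_squares
c=dict(np.load("w5.npz"));P=c["pixels"];T=np.array([.5083,.0283])
m=(P.max(2)<70).astype(np.uint8);pts=[]
for y in range(200,275,2):      # left/right edges of the disc
    xs=np.flatnonzero(m[y,225:323]); 
    if len(xs): pts.append((225+xs[0],y))
    xs=np.flatnonzero(m[y,323:415])
    if y>222 and y<245 and len(xs): pts.append((323+xs[-1],y))
for x in range(285,352,2):
    ys=np.flatnonzero(m[180:240,x]); 
    if len(ys): pts.append((x,180+ys[0]))
W=np.array([onz(c,x,y,.208)[:2] for x,y in pts])
r=least_squares(lambda p:np.hypot(*(W-p[:2]).T)-p[2],[.508,.028,.04],loss="soft_l1",f_scale=.001)
print(r.x,"off",r.x[:2]-T,len(pts),np.median(abs(r.fun)))
print("disc ctr by eye",onz(c,323.5,254.5,.208),"knob",onz(c,323,285,.236), "TCP proj disc",proj(c,np.array([*T,.208])))
from workcell import bot
plan(bot.read_state(),(.5195,.1445,.375))
E
```

```text
[0.50657541 0.03021075 0.03855375] off [-0.00172459  0.00191075] 83 0.00032789825703287423
disc ctr by eye [0.50686857 0.03231333 0.208     ] knob [0.50667634 0.03143082 0.236     ] TCP proj disc (np.float64(325.9219559064542), np.float64(260.8251912505041))
tool d mm [116.1  12.7  10.9] rows 3 per row [38.7  4.2  3.6]
```

>>> drive_tool(increments=[{"delta_pos":[29,3,0],"turn":0,"jaw":-1},{"delta_pos":[29,3,0],"turn":0,"jaw":-1},{"delta_pos":[29,4,0],"turn":0,"jaw":-1},{"delta_pos":[29,3,10],"turn":0,"jaw":-1},{"delta_pos":[0,0,20],"turn":0,"jaw":-1},{"delta_pos":[0,0,20],"turn":0,"jaw":-1},{"delta_pos":[0,0,0],"turn":0,"jaw":-1},{"delta_pos":[0,0,0],"turn":0,"jaw":-1}])

```text
time: 15.57
tool_pos: [0.5196, 0.1446, 0.3352]
tcp_rot: [-2.204, -2.236, 0.006]
wrist_force: [-0.3, 0.3, -0.5]
width: 0.251
grip_force: 39.6
```

```bash
python3 f.py; python3 - <<'E'
from h import *
from workcell import bot
s=bot.read_state()
ims=[]
for n,(u,v),z in(("scene",(296,190),3),("top",(303,197),3)):
    c=bot.read_camera(n);np.savez(n+"2.npz",**c)
    ims.append(cv2.resize(c["pixels"][v-45:v+45,u-50:u+50],None,fx=4,fy=4,interpolation=2))
cv2.imwrite("pics/pl.png",np.hstack(ims)[:,:,::-1])
E
```

```text
t 15.57 pos [0.5196 0.1446 0.3352] cwyaw -90.82 q6 0.2109 F [-0.3  0.3 -0.5] T [-0.052 -0.004  0.003] w 0.251 g 39.6 jt6 -0.0
```

View pics/pl.png

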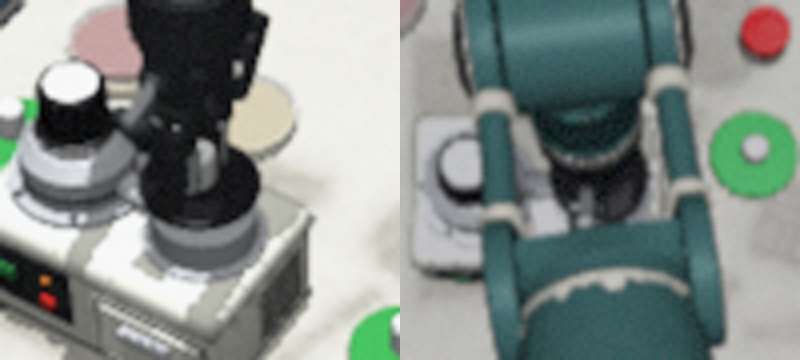

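In the left crop the lid disc centre (200) sits about 4 px left of the hopper's (205), so roughly 2–3 mm off. That agrees with the same-picture wrist estimate. I correct towards (0.521, 0.143) and feel my way down.

>>> drive_tool(increments=[{"delta_pos":[-1.6,1.4,0],"turn":0,"jaw":-1},{"delta_pos":[0,0,3],"turn":0,"jaw":-1},{"delta_pos":[0,0,2],"turn":0,"jaw":-1},{"delta_pos":[0,0,2],"turn":0,"jaw":-1},{"delta_pos":[0,0,0],"turn":0,"jaw":-1},{"delta_pos":[0,0,0],"turn":0,"jaw":-1}])

```text
time: 16.17
tool_pos: [0.522, 0.1436, 0.3295]
tcp_rot: [-2.205, -2.238, 0.001]
wrist_force: [-0.3, -0.4, -0.3]
width: 0.251
grip_force: 39.6
```

```bash
python3 f.py
```

```text
t 16.17 pos [0.522  0.1436 0.3295] cwyaw -90.86 q6 0.2075 F [-0.3 -0.4 -0.3] T [ 0.008 -0.006 -0.026] w 0.251 g 39.6 jt6 -0.0
```

>>> drive_tool(increments=[{"delta_pos":[0,0,1.5],"turn":0,"jaw":-1},{"delta_pos":[0,0,1.5],"turn":0,"jaw":-1},{"delta_pos":[0,0,1],"turn":0,"jaw":-1},{"delta_pos":[0,0,0],"turn":0,"jaw":-1},{"delta_pos":[0,0,0],"turn":0,"jaw":-1}])

```text
time: 16.58
tool_pos: [0.5221, 0.1437, 0.3256]
tcp_rot: [-2.204, -2.238, 0.0]
wrist_force: [-0.3, -0.6, -0.9]
width: 0.252
grip_force: 39.6
```

```bash
python3 f.py
```

```text
t 16.58 pos [0.5221 0.1437 0.3256] cwyaw -90.86 q6 0.2075 F [-0.3 -0.6 -0.9] T [-0.02  -0.013  0.004] w 0.252 g 39.6 jt6 -0.0
```

>>> drive_tool(increments=[{"delta_pos":[-0.5,-1,0],"turn":0,"jaw":-1},{"delta_pos":[0,0,1],"turn":0,"jaw":-1},{"delta_pos":[0,0,1],"turn":0,"jaw":-1},{"delta_pos":[0,0,1],"turn":0,"jaw":-1},{"delta_pos":[0,0,0],"turn":0,"jaw":-1},{"delta_pos":[0,0,0],"turn":0,"jaw":-1}])

```text
time: 17.08
tool_pos: [0.5211, 0.1432, 0.3226]
tcp_rot: [-2.205, -2.238, 0.0]
wrist_force: [0.2, 0.4, -1.5]
width: 0.249
grip_force: 39.6
```

```bash
python3 f.py
```

```text
t 17.08 pos [0.5211 0.1432 0.3226] cwyaw -90.86 q6 0.2071 F [ 0.2  0.4 -1.5] T [0.002 0.041 0.008] w 0.249 g 39.6 jt6 -0.0
```

>>> drive_tool(increments=[{"delta_pos":[0,0,1],"turn":0,"jaw":-1},{"delta_pos":[0,0,0.5],"turn":0,"jaw":-1},{"delta_pos":[0,0,0],"turn":0,"jaw":-1},{"delta_pos":[0,0,0],"turn":0,"jaw":-1}])

```text
time: 17.42
tool_pos: [0.5211, 0.1432, 0.3212]
tcp_rot: [-2.205, -2.238, 0.0]
wrist_force: [-1.4, -0.5, -2.0]
width: 0.251
grip_force: 39.6
```

```bash
python3 f.py
```

```text
t 17.42 pos [0.5211 0.1432 0.3212] cwyaw -90.86 q6 0.207 F [-1.4 -0.5 -2. ] T [ 0.036  0.072 -0.05 ] w 0.251 g 39.6 jt6 0.0
```

No upward force 3.6 mm below the rim, so the spigot has entered.

>>> drive_tool(increments=[{"delta_pos":[0,0,1.3],"turn":0,"jaw":-1},{"delta_pos":[0,0,1.3],"turn":0,"jaw":-1},{"delta_pos":[0,0,1.2],"turn":0,"jaw":-1},{"delta_pos":[0,0,0],"turn":0,"jaw":-1},{"delta_pos":[0,0,0],"turn":0,"jaw":-1}])

```text
time: 17.83
tool_pos: [0.5211, 0.1432, 0.3172]
tcp_rot: [-2.205, -2.238, 0.0]
wrist_force: [0.1, 0.0, -1.2]
width: 0.25
grip_force: 39.6
```

```bash
python3 f.py
```

```text
t 17.83 pos [0.5211 0.1432 0.3172] cwyaw -90.86 q6 0.207 F [ 0.1  0.  -1.2] T [ 0.053 -0.017 -0.026] w 0.25 g 39.6 jt6 -0.0
```

>>> drive_tool(increments=[{"delta_pos":[0,0,0.7],"turn":0,"jaw":-1},{"delta_pos":[0,0,0.7],"turn":0,"jaw":-1},{"delta_pos":[0,0,0.6],"turn":0,"jaw":-1},{"delta_pos":[0,0,0],"turn":0,"jaw":-1},{"delta_pos":[0,0,0],"turn":0,"jaw":-1}])

```text
time: 18.25
tool_pos: [0.5211, 0.1432, 0.3154]
tcp_rot: [-2.205, -2.238, 0.0]
wrist_force: [0.2, -0.3, -0.3]
width: 0.249
grip_force: 39.6
```

```bash
python3 f.py
```

```text
t 18.25 pos [0.5211 0.1432 0.3154] cwyaw -90.86 q6 0.2071 F [ 0.2 -0.3 -0.3] T [0.028 0.024 0.012] w 0.249 g 39.6 jt6 0.0
```

>>> drive_tool(increments=[{"delta_pos":[0,0,0.4],"turn":0,"jaw":-1},{"delta_pos":[0,0,0.4],"turn":0,"jaw":-1},{"delta_pos":[0,0,0],"turn":0,"jaw":-1},{"delta_pos":[0,0,0],"turn":0,"jaw":-1}])

```text
time: 18.58
tool_pos: [0.5212, 0.1432, 0.3148]
tcp_rot: [2.205, 2.238, 0.0]
wrist_force: [-1.3, -0.2, 0.5]
width: 0.252
grip_force: 39.8
```

```bash
python3 f.py
```

```text
t 18.58 pos [0.5212 0.1432 0.3148] cwyaw -90.86 q6 0.207 F [-1.3 -0.2  0.5] T [-0.033  0.046  0.007] w 0.252 g 39.8 jt6 -0.003
```

>>> drive_tool(increments=[{"delta_pos":[0,0,0.4],"turn":0,"jaw":-1},{"delta_pos":[0,0,0],"turn":0,"jaw":-1},{"delta_pos":[0,0,0],"turn":0,"jaw":-1}])

```text
time: 18.83
tool_pos: [0.5212, 0.1432, 0.3148]
tcp_rot: [2.205, 2.238, 0.0]
wrist_force: [-2.2, -0.4, 5.2]
width: 0.255
grip_force: 40.2
```

```bash
python3 f.py
```

```text
t 18.83 pos [0.5212 0.1432 0.3148] cwyaw -90.86 q6 0.207 F [-2.2 -0.4  5.2] T [-0.068  0.433  0.099] w 0.255 g 40.2 jt6 -0.005
```

>>> drive_tool(increments=[{"delta_pos":[0,0,0],"turn":0,"jaw":-0.2},{"delta_pos":[0,0,0],"turn":0,"jaw":0.2},{"delta_pos":[0,0,0],"turn":0,"jaw":0.2},{"delta_pos":[0,0,0],"turn":0,"jaw":0.2},{"delta_pos":[0,0,-8],"turn":0,"jaw":0.2},{"delta_pos":[0,0,-20],"turn":0,"jaw":0.2},{"delta_pos":[0,0,-35],"turn":0,"jaw":0.2},{"delta_pos":[0,0,-35],"turn":0,"jaw":0.2}])

```text
time: 19.5
tool_pos: [0.5205, 0.143, 0.4122]
tcp_rot: [-2.203, -2.237, 0.005]
wrist_force: [0.8, -0.2, -0.1]
width: 0.602
grip_force: 0.0
```

>>> drive_tool(increments=[{"delta_pos":[-30,-25,-10],"turn":0,"jaw":0.2},{"delta_pos":[-30,-25,0],"turn":0,"jaw":0.2},{"delta_pos":[-30,-25,0],"turn":0,"jaw":0.2},{"delta_pos":[-30,-25,0],"turn":0,"jaw":0.2},{"delta_pos":[-30,0,0],"turn":0,"jaw":0.2},{"delta_pos":[0,0,0],"turn":0,"jaw":0.2},{"delta_pos":[0,0,0],"turn":0,"jaw":0.2},{"delta_pos":[0,0,0],"turn":0,"jaw":0.2}])

```text
time: 20.17
tool_pos: [0.4236, -0.0083, 0.4228]
tcp_rot: [2.206, 2.237, 0.002]
wrist_force: [-0.2, 0.3, -0.2]
width: 0.599
grip_force: 0.0
```

```bash
python3 f.py; python3 - <<'E'
from h import *
from workcell import bot
s=bot.read_state();w=wrist(s,bot.read_camera("wrist"));c=bot.read_camera("scene")
a=cv2.resize(c["pixels"][140:250,230:340],(400,400),interpolation=2)
b=cv2.resize(w["pixels"],(400,250))
im=np.zeros((400,800,3),np.uint8);im[:,:400]=a;im[:250,400:]=b
cv2.imwrite("pics/end.png",im[:,:,::-1])
E
```

```text
t 20.17 pos [ 0.4236 -0.0083  0.4228] cwyaw -90.8 q6 -0.0927 F [-0.2  0.3 -0.2] T [-0.002  0.018  0.003] w 0.599 g 0.0 jt6 -0.007
```

View pics/end.png

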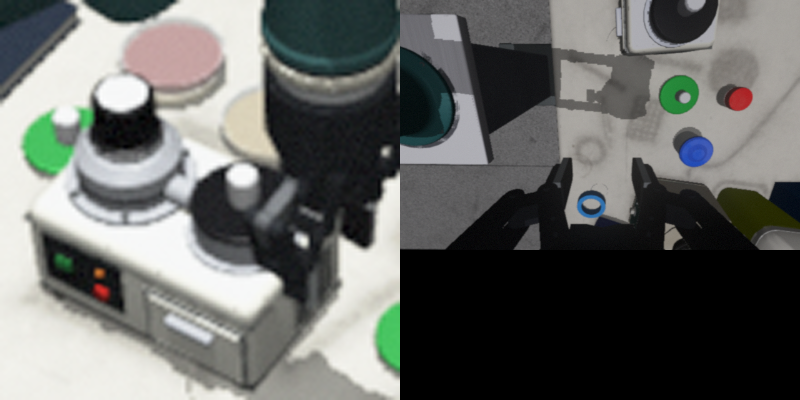

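The lid sits level on the hopper (left crop about (240,205)). Contact came at exactly the fully-home height, the gripper is clear, and nothing else was moved.

```bash
python3 -c "
from workcell import bot
print(bot.finish_job())"
```

```text
the job is handed in; nothing more can be done
None
```

The job is handed in at about 20 s: the dial was turned until the rings just touched (about 0.3 N·m), opened 78° to the fifth click by measured angle and torque, and let go, and the black lid was then set down fully home on the hopper; the verdict was not shown.

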